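Seat the specimen carrier under the stage's retaining block

ROBOT

A 6-joint arm with a two-finger parallel gripper is mounted at the origin on the work surface. World frame = base frame: x ahead of the robot, y to its left, z up, the work surface at z = 0. Lengths are in m, angles in rad, forces in N, time in s.
With the tool pointing down it reaches from about 0.275 to 1 m from the base axis. Payload 8.4 kg.
Tool frame: the origin (TCP) lies between the finger pads; the fingertips stand 25 mm ahead of it and the grasp point (between the pads) lies 6 mm ahead of it; z points along the fingers, y is the line along which they close (so a half turn about z gives the same grasp; the last joint's range is limited). The gripper opens to 85 mm and grips with 20 to 120 N. Pads are 22 mm wide; open, the fingers measure 114 mm over their backs; the gripper's body (76 mm by 85 mm) begins 54 mm behind the grasp point. The pads swing forward as they close: fully open they stand 13 mm farther back than shut.
Start: joints at [1.307, 0.353, 1.633, -0, 1.155, -0.002], TCP at [0.162, 0.604, 0.256] pointing down, gripper open.
Joint ranges: [-2.63, 2.63], [-0.92, 2.1], [0.06, 2.66], [-1.3, 4.44], [0, 2.69], [-3.02, 3.02]. Speed limits (rad/s): [2.22, 2.22, 2.79, 3.14, 3.14, 3.14].

INTERFACE

Orientations are given as a unit quaternion [w, x, y, z].
In Python, from rig import status, imaging, r gives the robot as it stands.
- The arm moves only by the tool servo_tool, never from a script. Its argument "plan" is one flat list of numbers, 5 for each row, row after row: the shift along the tool's x, y, z in m, then the turn about the tool's z in degrees, then the finger opening in m, from 0 to 0.0854. In form: [x, y, z, turn, fingers, x, y, z, turn, fingers, ...]. A call has 1 to 12 rows; each row shifts and turns the commanded pose from where the row before left it, along the tool's axes as they then stand; what a row does not reach is not made up. A row lasts 1/8 s, in which the tool goes at most 62.5 mm and 10.7 degrees, less where a joint would pass 70% of its speed; a pose out of reach is approached as far as the arm can. A call with a gripper value outside its range is refused whole. The fingers move at their own pace and stop on an object; "grip_force" is the grip in N (left out, the last holds). Time passes only in rows, so rows that do not move let the fingers close. It gives the time, the measured TCP pose, the force, the opening and the grip force at its end, in the units of the state.
- status.get_state(): the state, without advancing time (a new reading comes with each control period).
- imaging.grab_frame(name): name is "scene" or "top" or "wrist"; returns the picture (400x640x3 uint8, red, green, blue); there is no depth.
- imaging.calibration(name): a dict with "K" (3x3 intrinsics, pixels), "R" (3x3) and "t" (3): a world point X has camera coordinates R X + t. Camera axes: x right, y down, z forward; pixel columns grow to the right and rows downward; lengths in m; the calibration is good to about 2 mm. A picture is of the moment at which its call begins: read the wrist's pose just before it. calibration takes no time and is no camera call; for the wrist camera it gives the pose at the moment of the call.
- r.finish_job(): hands the job in; it is judged then, once.
The state is a dict: "time_s": time; "joint_positions": joint angles; "qd": joint speeds; "tau": joint torques, N m; "tcp_pos": TCP position; "orientation": TCP orientation; "wrist_force": force on the tool from outside, world axes, zero at the start; "wrist_torque": the same for the moment, N m; "gripper_width": finger opening in m; "finger_force": force on a finger pad.
Only numpy, scipy, OpenCV 4.12 (cv2) and the standard library are available. Lean on these libraries where they do the work, as an engineer would, in place of code of your own. Each camera call takes 0.05 s, during which the arm holds its last target. There are 200 camera calls.

TASK

Pick up the specimen carrier by its grip post, lay it flat on the white stage just short of the retaining block with its nose towards the block, then slide it along the stage under the block's overhang until it is fully home against the stop inside. How deep the stop is set cannot be seen and differs each time, and a sprung pin drags on the carrier on the way in, so feel for the stop: press the carrier home against it firmly, with about 12 N and never over 22 N, and do not slam or wedge it on the stage. Then let go gently, leaving it flat and home against the stop, with nothing else on the bench disturbed.

Things in the scene. Friction and masses are not known exactly. Their poses are not given: they have to be found in the camera images.
- carrier: The specimen carrier, loose: a flat steel plate 50 (its x) x 120 (its y) x 8 mm, with a glass slip on it; about 0.2 kg. Origin: centre of the underside; z up, +y towards its nose (the bare end). A black square grip post, 22 x 22 mm, stands at y = -45 mm near the tail, from z = 8 to z = 44 mm, sides parallel to the plate's; grip it there, either way round.
- nose (a point): Middle of the carrier's nose end face, at (0, 60, 4) mm in the carrier's frame; same axes. The last 10 mm of the plate slope down from 8 mm to 5.5 mm thick here; the underside is flat.
- stage: The stage, fixed: white base 130 (its x) x 260 (its y, from -125 to +135) x 20 mm; origin: on its underside, z up. The flat top, the deck, is at z = 20 mm, with a round flush window at y = -12 mm. At the +y end stands the dark retaining block: y = 55 to 130 mm, 89 mm wide, top at z = 42 mm; the carrier slides in under it towards +y.
- mouth (a point): Middle of the mouth of the pocket under the block, on the deck, at (0, 55, 20) mm in the stage's frame. The pocket is 53 mm wide, centred on x = 0, and 10 mm high, open towards -y. Two flared guide walls, 10 mm high, lead in: 73 mm apart 25 mm before the mouth, 53 mm apart at it.
- pin (a point): Foot of the round-ended brass pin that stands down through the roof at (0, 68, 26.5) mm in the stage's frame, 6.5 mm above the deck. Sprung: the 8 mm carrier lifts it 1.5 mm; it resists with up to about 8 N as the nose passes, then drags with 3 to 6 N, which also holds the carrier in place when it is let go.
- stop: The stop unit, fixed in the stage; origin on the deck at the pocket's rear, (0, 130, 20) mm in the stage's frame, same axes; a screw head (18 mm) shows behind it. Inside, hidden, is a pad whose face lies 24 to 48 mm ahead (-y) of this origin, set differently each time and not measured: find it by feel. The pad gives 3 mm under 0.8 to 1.5 N, then is rigid: that is home.
- weight: Bystander: steel cylinder, 44 mm across, 32 mm high; origin centre of underside.
- beaker: Bystander: glass beaker, 68 mm across, 75 mm high; origin centre of underside.
- reagent: Bystander: amber jar with white cap, 48 mm across, 85 mm high; origin centre of underside.
Not all that is in view belongs to the job. Leave any blue or green look-alike of the carrier alone.

How it is judged:
By the outcome, as a careful person would: the job done as asked, in the order asked, and still so for the second after the job is handed in, with the robot touching nothing.
It also fails if it takes over 67 s, if anything falls off the work surface, if the arm or the gripper's body presses on something with over 40 N, if the wrist force passes 120 N, or if a joint passes its speed limit or range.

## Working session

There is one attempt and no reset: what is moved stays moved. The work goes in short steps, Python scripts to look and compute and a tool call to move; the robot and the scene stay as the last step left them, time stands still between calls to the robot, and variables do not carry over. Pictures are saved under pics/ and viewed, at most 10 in all, crops included, and the job is handed in when it is done.

Besides the shell and the picture viewer there is one more tool, called after "Emit:" as name(argument=value, ...), one argument or row to a line, values as JSON. servo_tool: Moves the arm, as the interface text tells. Its arguments: {"type":"object","properties":{"plan":{"type":"array"},"grip_force":{"type":"number"}},"required":["plan"]}

```bash
mkdir -p pics; python3 - <<'E'
from rig import status, imaging, r
import cv2,numpy as np
s=status.get_state();print(s)
for n in("top","scene"):
    f=imaging.grab_frame(n);cv2.imwrite(f"pics/{n}0.png",f[:,:,::-1]);c=imaging.calibration(n);print(n,c)
E
```

```text
{'time_s': 0.0, 'joint_positions': array([ 1.30663315e+00,  3.53660939e-01,  1.63411434e+00,  3.30330405e-08,
        1.15520665e+00, -2.43809589e-03]), 'qd': array([-0.00097109,  0.00070757, -0.00025285,  0.00045569,  0.00085876,
        0.00074565]), 'tau': array([ 4.57963670e-04, -6.05269003e+01, -3.42060006e+01,  8.09557878e-05,
        9.53429437e-03,  2.13572571e-05]), 'tcp_pos': array([0.16162704, 0.60329177, 0.25556214]), 'orientation': array([-9.23364093e-05,  1.30489332e-01,  9.91449470e-01, -6.88471573e-04]), 'wrist_force': array([-0.25231315, -0.47640429,  0.25034663]), 'wrist_torque': array([ 0.03236481,  0.01361254, -0.01454893]), 'finger_force': 0.0, 'gripper_width': 0.08550634055574174}
top {'K': array([[422.26343511,   0.        , 320.99589519],
       [  0.        , 422.26343511, 196.13728162],
       [  0.        ,   0.        ,   1.        ]]), 'R': array([[ 1.72154552e-02, -9.99845583e-01,  3.52672709e-03],
       [-9.76739061e-01, -1.75714184e-02, -2.13710204e-01],
       [ 2.13739173e-01,  2.34426330e-04, -9.76890736e-01]]), 't': array([-0.01327814,  0.55891389,  1.06620583])}
scene {'K': array([[468.8270919 ,   0.        , 312.56496946],
       [  0.        , 468.8270919 , 185.12836218],
       [  0.        ,   0.        ,   1.        ]]), 'R': array([[-0.48785679,  0.87277687,  0.01600897],
       [ 0.62683169,  0.36302628, -0.68941566],
       [-0.60751772, -0.32630118, -0.72418904]]), 't': array([ 0.26615518, -0.33393774,  1.7505859 ])}
```

View pics/top0.png

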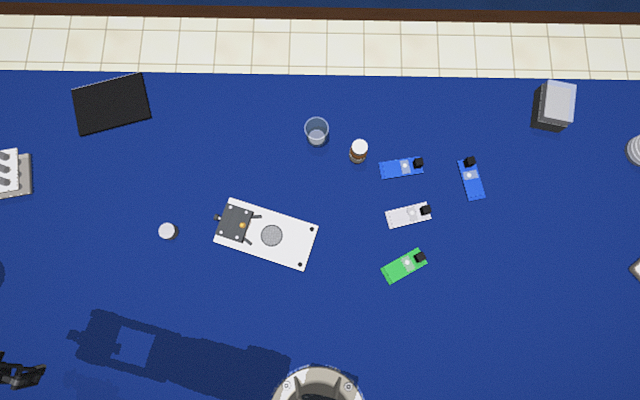

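View pics/scene0.png

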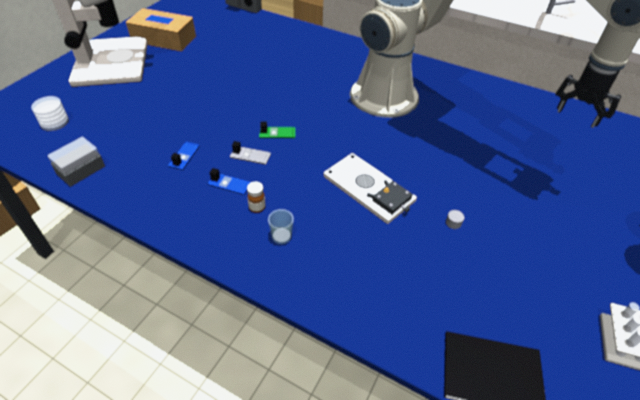

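The top view shows the steel carrier at about (408,215), with its post at (425,210) and nose to the left. The stage is at (266,234) with the block at its left end and the mouth facing right. The scene view agrees with this.

```bash
cat > h.py <<'E'
import numpy as np,cv2
def cast(c,uv,z):
    uv=np.atleast_2d(np.array(uv,float));d=np.c_[uv,np.ones(len(uv))]@np.linalg.inv(c["K"]).T@c["R"]
    o=-c["R"].T@c["t"];return (o+d*((z-o[2])/d[:,2])[:,None])[:,:2]
def rect(P):
    (c,s,a)=cv2.minAreaRect((P*1000).astype(np.float32));return np.round(c,1),np.round(s,1),round(a,2)
def proj(c,X):
    p=(np.atleast_2d(X)@c["R"].T+c["t"])@c["K"].T;return p[:,:2]/p[:,2:]
def blob(m,seed):
    m=cv2.morphologyEx(m.astype(np.uint8),cv2.MORPH_OPEN,np.ones((2,2)));n,l,st,ce=cv2.connectedComponentsWithStats(m)
    i=min(range(1,n),key=lambda i:np.hypot(*(ce[i]-seed))+(1e3 if st[i,4]<15 else 0));v,u=np.nonzero(l==i);return np.c_[u,v]
E
python3 - <<'E'
from h import *
from rig import imaging
f=cv2.imread("pics/top0.png").astype(int);c=imaging.calibration("top")
b,g,rr=f[:,:,0],f[:,:,1],f[:,:,2]
w=(rr>110)&(abs(b-rr)<60)
for n,s,z in(("carrier",(405,216),.008),("stage",(270,235),.02)):
    p=blob(w,s);print(n,len(p),p.min(0),p.max(0),rect(cast(c,p,z)))
k=(f.max(2)<60)
p=blob(k,(425,210));print("post",len(p),p.mean(0),cast(c,p.mean(0),.035),rect(cast(c,p,.044)))
p=blob((f.max(2)<100)&(b-rr<30),(235,222));print("block",len(p),p.mean(0),rect(cast(c,p,.042)))
E
```

```text
carrier 734 [386 202] [432 229] (array([ 519.6, -247. ]), array([ 51.4, 122.3]), 14.61)
stage 3679 [214 198] [319 272] (array([460.1, 142.4]), array([260.2, 130.8]), 72.87)
post 65 [425.81538462 210.75384615] [[ 0.52917369 -0.28832838]] (array([ 528. , -285.9]), array([20.9, 26.7]), 15.05)
block 39 [175.8974359  233.87179487] (array([453.2, 380. ]), array([12.1, 31.4]), 73.07)
```

Emit:
servo_tool(
  plan=[-0.0294,-0.0384,0,0,0.0854,-0.0294,-0.0384,0,0,0.0854,-0.0294,-0.0384,0,0,0.0854,-0.0294,-0.0384,0,0,0.0854,-0.0294,-0.0384,0,0,0.0854,-0.0294,-0.0384,0,0,0.0854,-0.0294,-0.0384,0,0,0.0854,-0.0294,-0.0384,0,0,0.0854,-0.0294,-0.0384,0,0,0.0854,-0.0294,-0.0384,0,0,0.0854,-0.0294,-0.0384,0,0,0.0854,-0.0294,-0.0384,0,0,0.0854],
)

```text
time_s: 1.6
tcp_pos: [0.3835, 0.0657, 0.2563]
orientation: [0.0, 0.131, 0.991, 0.0]
wrist_force: [-0.1, 0.1, 0.5]
gripper_width: 0.0852
finger_force: 0.0
```

Emit:
servo_tool(
  plan=[-0.0294,-0.0384,0,0,0.0854,-0.0294,-0.0384,0,0,0.0854,-0.0294,-0.0384,0,0,0.0854,-0.0294,-0.0384,0,0,0.0854,-0.0294,-0.0384,0,0,0.0854,-0.0294,-0.0384,0,0,0.0854,0,0,0,10,0.0854,0,0,0,10,0.0854,0,0,0,10,0.0854,0,0,0,10,0.0854,0,0,0,10,0.0854,0,0,0,10.4,0.0854],
)

```text
time_s: 3.1
tcp_pos: [0.4938, -0.2008, 0.256]
orientation: [-0.0, 0.614, 0.789, -0.0]
wrist_force: [-0.3, -0.1, 0.2]
gripper_width: 0.0854
finger_force: 0.0
```

```bash
python3 - <<'E'
from rig import status, imaging
import cv2
s=status.get_state();print(s["time_s"],s["tcp_pos"],s["orientation"],s["joint_positions"])
c=imaging.calibration("wrist");print(c)
cv2.imwrite("pics/w1.png",imaging.grab_frame("wrist")[:,:,::-1])
E
```

```text
3.1 [ 0.49380381 -0.20083441  0.25596735] [-3.18612412e-04  6.13864160e-01  7.89411604e-01 -1.01923434e-04] [-3.89075298e-01  2.10967378e-01  1.82939160e+00 -2.82970534e-05
  1.10190223e+00 -6.37966109e-01]
{'K': array([[334.51037531,   0.        , 321.2453992 ],
       [  0.        , 334.51037531, 194.38087697],
       [  0.        ,   0.        ,   1.        ]]), 'R': array([[ 9.69101480e-01,  2.46662331e-01, -1.27669157e-04],
       [ 2.35939515e-01, -9.26821853e-01,  2.92119494e-01],
       [ 7.19365486e-02, -2.83123556e-01, -9.56381820e-01]]), 't': array([-0.42803746, -0.34067513,  0.28623629])}
```

View pics/w1.png

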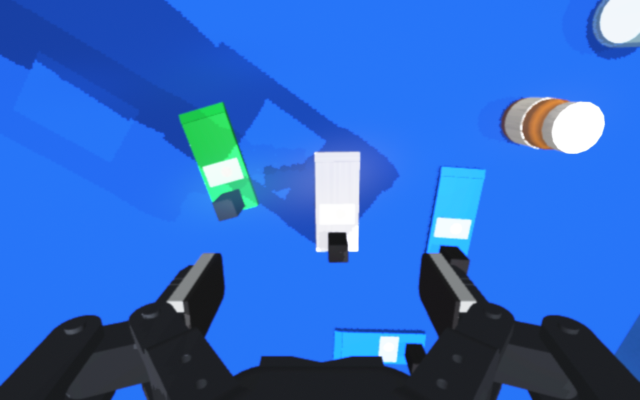

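The wrist view shows the carrier plate at u 315–360, v 152–251, with its post at about (338,247). Green and blue look-alikes are on either side, clear of the fingers.

```bash
python3 - <<'E'
from h import *
from rig import imaging,status
f=cv2.imread("pics/w1.png").astype(int);c=imaging.calibration("wrist")
b,rr=f[:,:,0],f[:,:,2]
m=(rr>150)&(f.min(2)>150);m[:, :300]=0;m[:,375:]=0
p=blob(m,(337,195));C=rect(cast(c,p,.008));print(len(p),p.min(0),p.max(0),C)
q=(f.max(2)<90);q[:,:310]=0;q[:,370:]=0;q[270:]=0
p=blob(q,(338,247));print("post",len(p),p.min(0),p.max(0))
top=p[p[:,1]<p[:,1].min()+8];print(cast(c,[[(p[:,0].min()+p[:,0].max())/2,p[:,1].min()]],.044))
E
```

```text
4020 [315 153] [360 252] (array([ 523.1, -245. ]), array([ 50.7, 121.2]), 14.91)
post 506 [330 234] [347 262]
[[ 0.52756592 -0.26521576]]
```

```bash
python3 - <<'E'
from h import *
from rig import imaging,status
c=imaging.calibration("wrist");s=status.get_state()
a=cast(c,[[338.5,234]],.008)[0];b=cast(c,[[338.5,262]],.044)[0];print(a,b,(a+b)/2,np.hypot(*(a-b)))
P=(a+b)/2
from scipy.spatial.transform import Rotation as R
q=s["orientation"];M=R.from_quat([*q[1:],q[0]]).as_matrix();print(M)
for P in(P,np.array([.5347,-.2885])):print(M.T@(np.r_[P,.038]-s["tcp_pos"]))
E
```

```text
[ 0.53328623 -0.28011507] [ 0.53598157 -0.29745541] [ 0.5346339  -0.28878524] 0.01754856737234086
[[-2.37689295e-01  9.71340997e-01 -6.82835028e-04]
 [ 9.71341133e-01  2.37689537e-01  2.96109866e-04]
 [ 4.49926393e-04 -5.92883604e-04 -9.99999723e-01]]
[-0.09528794  0.01889562  0.21789392]
[-0.09502659  0.01902763  0.21789396]
```

Emit:
servo_tool(
  plan=[-0.0475,0.0095,0,-1,0.0854,-0.0475,0.0095,0.02,0,0.0854,0,0,0.04,0,0.0854,0,0,0.04,0,0.0854,0,0,0.04,0,0.0854,0,0,0.02,0,0.0854,0,0,0,0,0.0854,0,0,0,0,0.0854],
)

```text
time_s: 4.15
tcp_pos: [0.538, -0.2881, 0.0977]
orientation: [0.001, 0.604, 0.797, 0.0]
wrist_force: [0.4, -1.0, 0.9]
gripper_width: 0.0857
finger_force: 0.0
```

```bash
python3 - <<'E'
from h import *
from rig import imaging,status
from scipy.spatial.transform import Rotation as R
s=status.get_state();c=imaging.calibration("wrist");f=imaging.grab_frame("wrist")
q=s["orientation"];M=R.from_quat([*q[1:],q[0]]).as_matrix();print(s["tcp_pos"],np.degrees(np.arctan2(M[1,1],M[0,1])),M.T@(np.r_[.5346,-.2887,.038]-s["tcp_pos"]))
cv2.imwrite("pics/w2.png",f[:,:,::-1]);np.savez("w2.npz",**c)
E
```

```text
[ 0.53804573 -0.28811449  0.09767625] 15.636341914818546 [ 0.00044607 -0.003563    0.05967057]
```

View pics/w2.png

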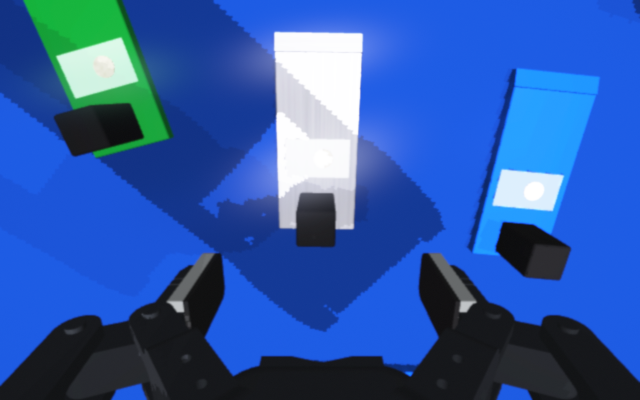

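The carrier is now centred and aligned, with its post at about (316,215) between the fingers at u≈321. Next I go down and grip.

Emit:
servo_tool(
  plan=[0.0004,-0.0035,0.02,0,0.0854,0,0,0.02,0,0.0854,0,0,0.02,0,0.0854,0,0,0,0,0.0854,0,0,0,0,0.05,0,0,0,0,0.03,0,0,0,0,0.015,0,0,0,0,0.015,0,0,0,0,0.015,0,0,0,0,0.015,0,0,0,0,0.015,0,0,0,0,0.015],
  grip_force=60,
)

```text
time_s: 5.7
tcp_pos: [0.5342, -0.2885, 0.0369]
orientation: [0.001, 0.605, 0.797, 0.0]
wrist_force: [0.9, 0.2, 6.1]
gripper_width: 0.021
finger_force: 59.9
```

Emit:
servo_tool(
  plan=[0,0,-0.01,0,0.015,0,0,-0.025,0,0.015,0,0,-0.025,0,0.015,0.02,0,-0.02,0,0.015,0.037,-0.0005,0,0,0.015,0.038,-0.0006,0,0,0.015,0.038,-0.0006,0,0,0.015,0.038,-0.0006,0,0,0.015,0.038,-0.0006,0,0,0.015,0.038,-0.0006,0,0,0.015,0.038,-0.0006,0,0,0.015,0.038,-0.0006,0,0,0.015],
)

```text
time_s: 7.2
tcp_pos: [0.4416, 0.0226, 0.1166]
orientation: [0.0, 0.605, 0.796, -0.0]
wrist_force: [0.5, -1.0, -1.5]
gripper_width: 0.0211
finger_force: 59.0
```

Emit:
servo_tool(
  plan=[0.024,0,0,0,0.015,0.012,0,0,0,0.015,0,0,0,6,0.015,0,0,0,9,0.015,0,0,0,9,0.015,0,0,0,6,0.015,0,0,0,2.6,0.015,0,0,0,0,0.015,0,0,0,0,0.015],
)

```text
time_s: 8.32
tcp_pos: [0.4326, 0.0561, 0.1163]
orientation: [0.0, 0.804, 0.595, -0.0]
wrist_force: [0.3, 0.6, -1.2]
gripper_width: 0.0214
finger_force: 58.9
```

```bash
python3 - <<'E'
from h import *
from rig import imaging,status
from scipy.spatial.transform import Rotation as R
s=status.get_state();c=imaging.calibration("wrist");f=imaging.grab_frame("wrist");t=imaging.grab_frame("top")
q=s["orientation"];M=R.from_quat([*q[1:],q[0]]).as_matrix();print(s["time_s"],s["tcp_pos"],np.degrees(np.arctan2(M[1,1],M[0,1])),s["wrist_force"])
cv2.imwrite("pics/w3.png",f[:,:,::-1]);np.savez("w3.npz",M=M,p=s["tcp_pos"],**c);cv2.imwrite("pics/top3.png",t[:,:,::-1])
E
```

```text
8.325 [0.43262555 0.05605919 0.11633807] -16.955569010999458 [ 0.34301565  0.61536823 -1.20386921]
```

View pics/w3.png

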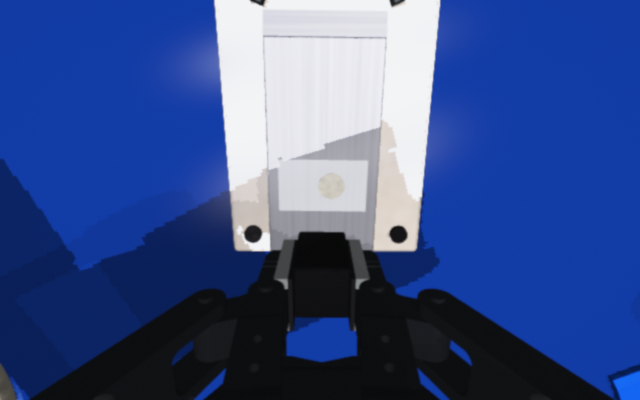

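The wrist view shows the held carrier over the stage: plate edges at u≈264 and 388 (v≈40), stage edges at u≈216–234 on the left and 440–418 on the right. The two look nearly parallel.

```bash
python3 - <<'E'
from h import *
f=cv2.imread("pics/w3.png").astype(float);d=np.load("w3.npz");M,p=d["M"],d["p"];g=np.abs(cv2.Sobel(cv2.GaussianBlur(f[:,:,1],(1,5),0),cv2.CV_64F,1,0))
def line(z,pts):
    w=cast(d,pts,z);L=(np.c_[w,np.full(len(w),z)]-p)@M;  # tool frame
    k=np.polyfit(L[:,0],L[:,1],1);return L,k
rows=range(45,120)
def edge(a,b,rows=rows): 
    return [(a+g[v,a:b].argmax(),v) for v in rows]
zc=p[2]-.0369+.008
out={}
for n,z,l,r_ in(("car",zc,(258,275),(374,394)),("stg",.02,(210,232),(422,445))):
    ks=[]
    for a,b in(l,r_):
        L,k=line(z,edge(a,b)); 
        res=L[:,1]-np.polyval(k,L[:,0]);m=abs(res)<.0015;k=np.polyfit(L[m,0],L[m,1],1);ks.append(k);print(n,np.degrees(np.arctan(k[0])),k[1]*1e3,m.sum())
    k=np.mean(ks,0);print(n,"mean ang",np.degrees(np.arctan(k[0])),"y at x=0,60,105,150mm",[round(1e3*np.polyval(k,x),2) for x in(0,.06,.105,.15)],"width",1e3*(ks[0][1]-ks[1][1]))
for nm,uv,z in(("nose slope top edge",[[325,38]],zc),("tail stage edge",[[326,249]],.02),("nose tip",[[325,10]],zc-.0025),("screwL",[[253,233]],.02)):
    w=cast(d,uv,z)[0];print(nm,(np.r_[w,z]-p)@M*1e3)
E
```

```text
car 0.7580593716620099 -25.638323865021487 75
car 0.6142089789679447 24.55323127263056 75
car mean ang 0.6861352566172512 y at x=0,60,105,150mm [np.float64(-0.54), np.float64(0.18), np.float64(0.71), np.float64(1.25)] width -50.19155513765204
stg 0.34915283792988167 -62.04296761087525 75
stg 0.15247922485867932 66.46746169679837 75
stg mean ang 0.2508167702265493 y at x=0,60,105,150mm [np.float64(2.21), np.float64(2.47), np.float64(2.67), np.float64(2.87)] width -128.5104293076736
nose slope top edge [94.4712842   0.87975719 28.89394343]
tail stage edge [-31.63169541   2.78518332  96.3401315 ]
nose tip [105.01101071   0.86955545  31.39326639]
screwL [-19.45265263 -47.78353366  96.338727  ]
```

Emit:
servo_tool(
  plan=[0,0.0027,0,-0.45,0.015,0,0,0.015,0,0.015,0,0,0.02,0,0.015,0,0,0.013,0,0.015,0,0,0.005,0,0.015,0,0,0.003,0,0.015,0,0,0,0,0.015,0,0,0,0,0.015],
)

```text
time_s: 9.43
tcp_pos: [0.4355, 0.0555, 0.0607]
orientation: [0.0, 0.802, 0.598, 0.0]
wrist_force: [0.7, 0.2, -1.8]
gripper_width: 0.0214
finger_force: 59.0
```

```bash
python3 - <<'E'
from h import *
from rig import imaging,status
from scipy.spatial.transform import Rotation as R
s=status.get_state();c=imaging.calibration("wrist");f=imaging.grab_frame("wrist")
q=s["orientation"];M=R.from_quat([*q[1:],q[0]]).as_matrix();print(s["time_s"],s["tcp_pos"],np.degrees(np.arctan2(M[1,1],M[0,1])),s["wrist_force"],M[2])
cv2.imwrite("pics/w4.png",f[:,:,::-1]);np.savez("w4.npz",M=M,p=s["tcp_pos"],**c)
E
```

```text
9.425 [0.4354587  0.05552347 0.06065738] -16.548569797305422 [ 0.65417864  0.18645826 -1.78906207] [ 2.74928896e-04  6.50223747e-04 -9.99999751e-01]
```

View pics/w4.png

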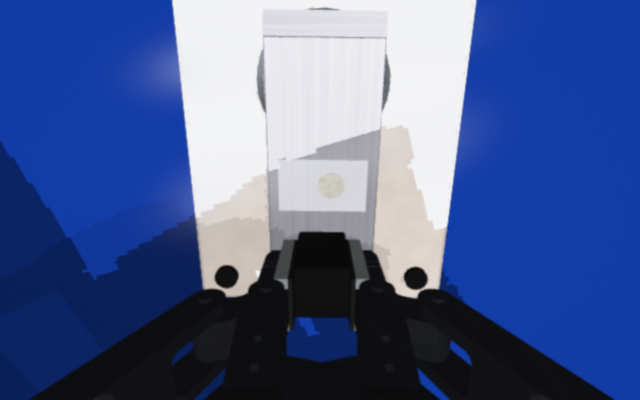

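The carrier is just above the deck, its nose at v≈11, over the far rim of the window. The stage edges run from u=174 to 203 on the left and 475 to 440 on the right. A last alignment check comes before it touches down.

```bash
python3 - <<'E'
from h import *
f=cv2.imread("pics/w4.png").astype(float);d=np.load("w4.npz");M,p=d["M"],d["p"];g=np.abs(cv2.Sobel(cv2.GaussianBlur(f[:,:,1],(1,5),0),cv2.CV_64F,1,0))
for n,z,l,r_,rows in(("car",p[2]-.0289,(258,275),(372,394),range(42,75)),("stg",.02,(170,200),(446,480),range(10,190))):
    ks=[]
    for a,b in(l,r_):
        pts=[(a+g[v,a:b].argmax(),v) for v in rows];w=cast(d,pts,z);L=(np.c_[w,np.full(len(w),z)]-p)@M
        for i in range(3):
            k=np.polyfit(L[:,0],L[:,1],1);L=L[abs(L[:,1]-np.polyval(k,L[:,0]))<[.003,.001,.001][i]]
        ks.append(k)
    k=np.mean(ks,0);print(n,np.degrees(np.arctan(k[0])),[round(1e3*np.polyval(k,x),2) for x in(0,.06,.105,.15)],1e3*(ks[1][1]-ks[0][1]),np.degrees(np.arctan([q[0] for q in ks])))
for uv in([[326,8]],[[226,276]]):
    w=cast(d,uv,.02)[0];print((np.r_[w,.02]-p)@M*1e3)
E
```

```text
car -6.5841738090477175 [np.float64(10.88), np.float64(3.96), np.float64(-1.24), np.float64(-6.43)] 61.70063896855897 [ -3.00417581 -10.11333241]
stg 0.5585462923908858 [np.float64(-0.58), np.float64(0.01), np.float64(0.44), np.float64(0.88)] 127.63538559754325 [0.56693599 0.55015657]
[107.73962769   1.37136457  40.68790691]
[-19.95446388 -51.36768594  40.61850791]
```

Emit:
servo_tool(
  plan=[0,0,0.002,0,0.015,0,0,0.001,0,0.015,0,0,0,0,0.015,0,0,0,0,0.015],
)

```text
time_s: 9.98
tcp_pos: [0.4351, 0.0555, 0.0573]
orientation: [-0.0, 0.802, 0.598, -0.0]
wrist_force: [0.0, -0.1, -1.3]
gripper_width: 0.0213
finger_force: 59.0
```

Emit:
servo_tool(
  plan=[0,0,0.0006,0,0.015,0,0,0,0,0.015],
)

```text
time_s: 10.22
tcp_pos: [0.4352, 0.0555, 0.0569]
orientation: [0.0, 0.802, 0.598, 0.0]
wrist_force: [-1.7, -0.3, 4.5]
gripper_width: 0.0208
finger_force: 59.8
```

Emit:
servo_tool(
  plan=[0,0,0.0005,0,0.015,0,0,0,0,0.015],
)

```text
time_s: 10.48
tcp_pos: [0.4352, 0.0555, 0.0569]
orientation: [0.0, 0.802, 0.598, 0.0]
wrist_force: [-3.7, -1.0, 15.1]
gripper_width: 0.0211
finger_force: 61.3
```

Emit:
servo_tool(
  plan=[0,0,-0.0007,0,0.015,0,0,0,0,0.015,0,0,0,0,0.027,0,0,0,0,0.027,0,0,0,0,0.027],
)

```text
time_s: 11.1
tcp_pos: [0.4352, 0.0555, 0.0568]
orientation: [0.0, 0.802, 0.598, 0.0]
wrist_force: [-0.4, 0.1, 0.5]
gripper_width: 0.027
finger_force: 0.0
```

Emit:
servo_tool(
  plan=[0,0,0,0,0.015,0,0,0,0,0.015,0,0,0,0,0.015,0,0,0,0,0.015],
)

```text
time_s: 11.6
tcp_pos: [0.4354, 0.0555, 0.057]
orientation: [0.0, 0.802, 0.598, 0.0]
wrist_force: [2.4, -0.8, 3.6]
gripper_width: 0.0211
finger_force: 59.0
```

Emit:
servo_tool(
  plan=[0.003,0,0,0,0.015,0.005,0,0,0,0.015,0.005,0.0001,0,0,0.015,0.005,0,0,0,0.015,0.005,0.0001,0,0,0.015,0.003,0,0,0,0.015,0,0,0,0,0.015],
)

```text
time_s: 12.48
tcp_pos: [0.4425, 0.0802, 0.057]
orientation: [-0.0, 0.801, 0.598, -0.0]
wrist_force: [-1.3, -2.0, 7.4]
gripper_width: 0.0209
finger_force: 59.5
```

```bash
python3 - <<'E'
from h import *
from rig import imaging,status
from scipy.spatial.transform import Rotation as R
s=status.get_state();c=imaging.calibration("wrist");f=imaging.grab_frame("wrist")
q=s["orientation"];M=R.from_quat([*q[1:],q[0]]).as_matrix();print(s["tcp_pos"],s["wrist_force"])
cv2.imwrite("pics/w5.png",f[:,:,::-1]);np.savez("w5.npz",M=M,p=s["tcp_pos"],**c)
E
```

```text
[0.44247628 0.08024397 0.05700593] [-1.28642384 -2.02525139  7.39609248]
```

View pics/w5.png

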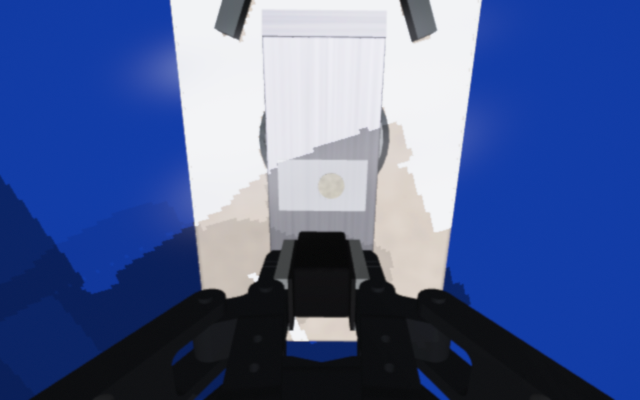

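The guide walls are now in view, with inner ends at (238,40) and (412,41). The nose at v≈11 (u 262–386) is centred between them to within 1 px. The nose is at about stage y = 41 mm.

Emit:
servo_tool(
  plan=[0.003,0.0002,-0.0002,0,0.015,0.004,0.0002,0,0,0.015,0.004,0.0001,0,0,0.015,0.004,0,0,0,0.015,0.003,0,0,0,0.015,0,0,0,0,0.015],
)

```text
time_s: 13.28
tcp_pos: [0.4486, 0.098, 0.057]
orientation: [-0.0, 0.801, 0.598, 0.0]
wrist_force: [-1.2, 2.9, 1.7]
gripper_width: 0.0211
finger_force: 58.7
```

Emit:
servo_tool(
  plan=[0.002,0,0,0,0.015,0.002,0,0,0,0.015,0.002,0,0,0,0.015,0,0,0,0,0.015],
)

```text
time_s: 13.78
tcp_pos: [0.4502, 0.1035, 0.057]
orientation: [-0.0, 0.802, 0.598, 0.0]
wrist_force: [0.4, 1.7, -0.8]
gripper_width: 0.0214
finger_force: 58.6
```

Emit:
servo_tool(
  plan=[0.002,0,0,0,0.015,0.002,0,0,0,0.015,0.001,0,0,0,0.015,0,0,0,0,0.015],
)

```text
time_s: 14.28
tcp_pos: [0.4515, 0.1082, 0.057]
orientation: [-0.0, 0.802, 0.598, 0.0]
wrist_force: [0.2, 1.3, -1.5]
gripper_width: 0.0213
finger_force: 58.6
```

Emit:
servo_tool(
  plan=[0.0015,0,0,0,0.015,0.0015,0,0,0,0.015,0.001,0,0,0,0.015,0,0,0,0,0.015],
)

```text
time_s: 14.78
tcp_pos: [0.4521, 0.1113, 0.057]
orientation: [-0.0, 0.801, 0.598, -0.001]
wrist_force: [-1.9, -6.2, 1.7]
gripper_width: 0.0211
finger_force: 59.0
```

Emit:
servo_tool(
  plan=[0.0015,0,0,0,0.015,0.0015,0,0,0,0.015,0,0,0,0,0.015],
)

```text
time_s: 15.15
tcp_pos: [0.4529, 0.1142, 0.057]
orientation: [-0.0, 0.801, 0.598, -0.001]
wrist_force: [-2.7, -4.8, 2.7]
gripper_width: 0.021
finger_force: 58.9
```

Emit:
servo_tool(
  plan=[0.001,0,0,0,0.015,0.001,0,0,0,0.015,0,0,0,0,0.015],
)

```text
time_s: 15.52
tcp_pos: [0.4533, 0.1161, 0.0571]
orientation: [-0.0, 0.801, 0.598, -0.001]
wrist_force: [-2.5, -5.6, 2.6]
gripper_width: 0.0214
finger_force: 59.1
```

Emit:
servo_tool(
  plan=[0.001,0,0,0,0.015,0.0005,0,0,0,0.015,0,0,0,0,0.015],
)

```text
time_s: 15.9
tcp_pos: [0.4538, 0.1175, 0.0571]
orientation: [-0.0, 0.801, 0.598, -0.001]
wrist_force: [-3.0, -7.1, 4.1]
gripper_width: 0.0212
finger_force: 59.2
```

Emit:
servo_tool(
  plan=[0.001,0,0,0,0.015,0.0005,0,0,0,0.015,0,0,0,0,0.015],
)

```text
time_s: 16.27
tcp_pos: [0.4541, 0.1189, 0.057]
orientation: [-0.0, 0.801, 0.598, -0.001]
wrist_force: [-2.1, -5.5, 4.0]
gripper_width: 0.0212
finger_force: 59.2
```

Emit:
servo_tool(
  plan=[0.001,0,0,0,0.015,0.0005,0,0,0,0.015,0,0,0,0,0.015],
)

```text
time_s: 16.65
tcp_pos: [0.4546, 0.1204, 0.057]
orientation: [-0.0, 0.801, 0.598, -0.001]
wrist_force: [-2.2, -6.3, 3.4]
gripper_width: 0.0213
finger_force: 59.1
```

Emit:
servo_tool(
  plan=[0.001,0,0,0,0.015,0.0005,0,0,0,0.015,0,0,0,0,0.015],
)

```text
time_s: 17.02
tcp_pos: [0.455, 0.1218, 0.0571]
orientation: [-0.0, 0.801, 0.598, -0.001]
wrist_force: [-1.8, -5.7, 2.7]
gripper_width: 0.0212
finger_force: 59.2
```

Emit:
servo_tool(
  plan=[0.001,0,0,0,0.015,0.0005,0,0,0,0.015,0,0,0,0,0.015],
)

```text
time_s: 17.4
tcp_pos: [0.4555, 0.1232, 0.057]
orientation: [-0.0, 0.801, 0.598, -0.001]
wrist_force: [-3.0, -5.1, 3.8]
gripper_width: 0.0212
finger_force: 59.2
```

Emit:
servo_tool(
  plan=[0.001,0,0,0,0.015,0.0005,0,0,0,0.015,0,0,0,0,0.015],
)

```text
time_s: 17.77
tcp_pos: [0.4559, 0.1246, 0.0571]
orientation: [-0.0, 0.801, 0.598, -0.001]
wrist_force: [-2.5, -6.7, 3.9]
gripper_width: 0.0209
finger_force: 59.2
```

Emit:
servo_tool(
  plan=[0.001,0,0,0,0.015,0.0005,0,0,0,0.015,0,0,0,0,0.015],
)

```text
time_s: 18.15
tcp_pos: [0.4563, 0.1261, 0.057]
orientation: [-0.0, 0.801, 0.598, -0.001]
wrist_force: [-2.3, -6.5, 4.4]
gripper_width: 0.0212
finger_force: 59.2
```

Emit:
servo_tool(
  plan=[0.001,0,0,0,0.015,0.0005,0,0,0,0.015,0,0,0,0,0.015],
)

```text
time_s: 18.52
tcp_pos: [0.4567, 0.1275, 0.057]
orientation: [-0.0, 0.801, 0.598, -0.001]
wrist_force: [-2.4, -6.4, 3.8]
gripper_width: 0.0212
finger_force: 59.2
```

Emit:
servo_tool(
  plan=[0.001,0,0,0,0.015,0.0005,0,0,0,0.015,0,0,0,0,0.015],
)

```text
time_s: 18.9
tcp_pos: [0.4571, 0.1289, 0.057]
orientation: [-0.0, 0.801, 0.598, -0.001]
wrist_force: [-2.5, -5.7, 3.6]
gripper_width: 0.0212
finger_force: 59.2
```

Emit:
servo_tool(
  plan=[0.001,0,0,0,0.015,0.0005,0,0,0,0.015,0,0,0,0,0.015],
)

```text
time_s: 19.27
tcp_pos: [0.4576, 0.1304, 0.0571]
orientation: [-0.0, 0.801, 0.598, -0.001]
wrist_force: [-2.0, -6.1, 3.6]
gripper_width: 0.0213
finger_force: 59.2
```

Emit:
servo_tool(
  plan=[0.001,0,0,0,0.015,0.0005,0,0,0,0.015,0,0,0,0,0.015],
)

```text
time_s: 19.65
tcp_pos: [0.458, 0.1318, 0.057]
orientation: [-0.0, 0.801, 0.598, -0.001]
wrist_force: [-2.6, -7.8, 3.1]
gripper_width: 0.0211
finger_force: 59.2
```

Emit:
servo_tool(
  plan=[0.001,0,0,0,0.015,0.0005,0,0,0,0.015,0,0,0,0,0.015],
)

```text
time_s: 20.02
tcp_pos: [0.4584, 0.1332, 0.0571]
orientation: [-0.0, 0.801, 0.598, -0.001]
wrist_force: [-2.9, -6.6, 4.3]
gripper_width: 0.0213
finger_force: 59.2
```

Emit:
servo_tool(
  plan=[0.0005,0,0,0,0.015,0.0005,0,0,0,0.015,0,0,0,0,0.015],
)

```text
time_s: 20.4
tcp_pos: [0.4587, 0.1342, 0.0571]
orientation: [-0.0, 0.801, 0.598, -0.001]
wrist_force: [-1.8, -6.8, 3.3]
gripper_width: 0.0209
finger_force: 59.2
```

Emit:
servo_tool(
  plan=[0.001,0,0,0,0.015,0.0005,0,0,0,0.015,0,0,0,0,0.015],
)

```text
time_s: 20.78
tcp_pos: [0.4591, 0.1357, 0.057]
orientation: [-0.0, 0.801, 0.598, -0.001]
wrist_force: [-2.6, -6.5, 3.5]
gripper_width: 0.0209
finger_force: 59.2
```

Emit:
servo_tool(
  plan=[0.001,0,0,0,0.015,0.0005,0,0,0,0.015,0,0,0,0,0.015],
)

```text
time_s: 21.15
tcp_pos: [0.4596, 0.1371, 0.0571]
orientation: [-0.0, 0.801, 0.598, -0.001]
wrist_force: [-3.0, -5.9, 4.9]
gripper_width: 0.0212
finger_force: 59.2
```

Emit:
servo_tool(
  plan=[0.001,0,0,0,0.015,0.0005,0,0,0,0.015,0,0,0,0,0.015],
)

```text
time_s: 21.52
tcp_pos: [0.46, 0.1385, 0.057]
orientation: [-0.0, 0.801, 0.598, -0.001]
wrist_force: [-2.3, -6.8, 3.6]
gripper_width: 0.0212
finger_force: 59.2
```

Emit:
servo_tool(
  plan=[0.001,0,0,0,0.015,0.0005,0,0,0,0.015,0,0,0,0,0.015],
)

```text
time_s: 21.9
tcp_pos: [0.4604, 0.1399, 0.057]
orientation: [-0.0, 0.801, 0.598, -0.001]
wrist_force: [-3.1, -5.5, 3.5]
gripper_width: 0.021
finger_force: 59.2
```

Emit:
servo_tool(
  plan=[0.001,0,0,0,0.015,0.0005,0,0,0,0.015,0,0,0,0,0.015],
)

```text
time_s: 22.28
tcp_pos: [0.4608, 0.1412, 0.057]
orientation: [0.0, 0.801, 0.598, -0.001]
wrist_force: [-2.9, -6.7, 4.5]
gripper_width: 0.0217
finger_force: 59.3
```

Emit:
servo_tool(
  plan=[0.001,0,0,0,0.015,0.0005,0,0,0,0.015,0,0,0,0,0.015],
)

```text
time_s: 22.65
tcp_pos: [0.4612, 0.1426, 0.057]
orientation: [0.0, 0.801, 0.598, -0.001]
wrist_force: [-2.7, -7.7, 3.7]
gripper_width: 0.0213
finger_force: 59.3
```

Emit:
servo_tool(
  plan=[0.001,0,0,0,0.015,0.0005,0,0,0,0.015,0,0,0,0,0.015],
)

```text
time_s: 23.02
tcp_pos: [0.4612, 0.1431, 0.057]
orientation: [0.0, 0.801, 0.598, -0.002]
wrist_force: [-2.7, -15.6, 7.9]
gripper_width: 0.0216
finger_force: 59.8
```

Emit:
servo_tool(
  plan=[0.0003,0,0,0,0.015,0,0,0,0,0.015,0,0,0,0,0.015],
)

```text
time_s: 23.4
tcp_pos: [0.4612, 0.1432, 0.0571]
orientation: [0.0, 0.801, 0.598, -0.002]
wrist_force: [-3.6, -17.0, 8.8]
gripper_width: 0.0209
finger_force: 60.0
```

Emit:
servo_tool(
  plan=[-0.0005,0,-0.0001,0,0.015,-0.0006,0,-0.0001,0,0.015,0,0,0,0,0.015],
)

```text
time_s: 23.78
tcp_pos: [0.4613, 0.1431, 0.0571]
orientation: [0.0, 0.801, 0.598, -0.001]
wrist_force: [-1.0, -9.0, 1.8]
gripper_width: 0.021
finger_force: 59.0
```

Emit:
servo_tool(
  plan=[0,0,0,0,0.015,0,0,0,0,0.018,0,0,0,0,0.022,0,0,0,0,0.024,0,0,0,0,0.028,0,0,0,0,0.035,0,0,0,0,0.045,0,0,0,0,0.045],
  grip_force=20,
)

```text
time_s: 24.78
tcp_pos: [0.4623, 0.1442, 0.0573]
orientation: [0.0, 0.801, 0.598, 0.0]
wrist_force: [-0.1, 0.3, 0.3]
gripper_width: 0.0451
finger_force: 0.0
```

Emit:
servo_tool(
  plan=[0,0,-0.005,0,0.045,0,0,-0.015,0,0.045,0,0,-0.03,0,0.045,0,0,-0.04,0,0.045,-0.02,0,-0.04,0,0.045,-0.03,0,-0.02,0,0.045,0,0,0,0,0.045,0,0,0,0,0.045],
)

```text
time_s: 25.78
tcp_pos: [0.4481, 0.0964, 0.2076]
orientation: [0.0, 0.802, 0.598, 0.0]
wrist_force: [0.4, 0.3, 0.1]
gripper_width: 0.0448
finger_force: 0.0
```

```bash
python3 - <<'E'
from h import *
from rig import imaging,status
print(status.get_state()["tcp_pos"]);f=imaging.grab_frame("wrist");cv2.imwrite("pics/w6.png",f[:,:,::-1])
E
```

```text
[0.44806454 0.09643342 0.20759552]
```

View pics/w6.png

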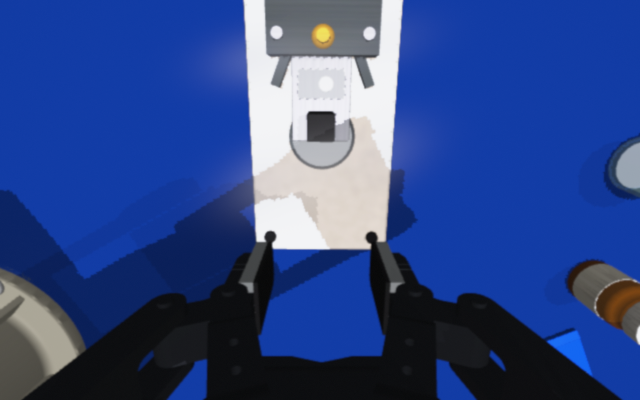

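The carrier lies flat and straight in the pocket, with its tail at (322,140) over the window centre. That puts the nose at about stage y = 107 mm, which matches the stop I felt. Handing in.

```bash
python3 -c "
from rig import r
print(r.finish_job())"
```

```text
the job is handed in; nothing more can be done
None
```

The carrier is home against the stop, pressed with about 11 N (17 N at the wrist including pin drag), then released flat; nothing else was seen disturbed, and the job was handed in at about 26 s.

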